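# Close the fermenting crock: valve disc first, then the quarter-turn ring

## Robot

A 6-joint arm with a two-finger parallel gripper is mounted at the origin on a cart in front of the work surface, level with it; the furniture and walls round the work are solid. World frame = base frame: x ahead of the robot, y to its left, z up, the work surface at z = 0. Lengths are in m, angles in degrees, forces in N, time in s.
With the tool pointing down it reaches from about 0.25 to 0.725 m from the base axis. Payload 4 kg.
Tool frame: the origin (TCP) lies on the centre line of the jaws, within the pads' length; the fingertips stand 19 mm ahead of it and the grasp point (between the pads) is the TCP; z points along the fingers, x is the direction in which the jaws open and shut, and the axes are right-handed (so a half turn about z gives the same grasp; the last joint's range is limited). The gripper opens to 85 mm and grips with 20 to 120 N. Pads are 22 mm wide; open, the fingers measure 114 mm over their backs; the gripper's body (76 mm by 85 mm) begins 54 mm behind the grasp point. The pads swing forward as they close: fully open they stand 13 mm farther back than shut.
Start: joints at [66.578, 13.785, 0.286, 76.501, 0, 90], TCP at [0.199, 0.459, 0.25] pointing down, gripper open.
Joint ranges: [-155.79, 155.79], [-60.16, 107.12], [-62.33, 73.08], [-114, 123.19], [-81.49, 82.49], [-180, 180]. Speed limits (degrees/s): [159.86, 159.86, 180, 180, 180, 180].

## Interface

Orientations are given as [roll, pitch, yaw] about the fixed x, y, z axes, in that order (R = Rz(yaw) Ry(pitch) Rx(roll)).
In Python, from cell import arm gives the robot as it stands. The module is installed in compiled form; this text tells all that it offers.
- The arm moves only by the tool drive_tool, never from a script. Its argument "targets" is a list that holds one entry, the list of rows, each a list of 7 numbers: the finger opening in m, from 0 to 0.0854, then the shift along the tool's x, y, z in m, then the turn, a rotation vector about the tool's x, y, z in rad. In form: [[[jaw, tx, ty, tz, ax, ay, az], ...]]. A call has 1 to 5 rows; each row is the pose to reach, as a shift and turn from the pose commanded when the call began, along the tool's axes at that moment; what a row does not reach only later rows make up. A row lasts 1/12 s, in which the tool goes at most 41.7 mm and 7.16 degrees, less where a joint would pass 70% of its speed; a pose out of reach is approached as far as the arm can. A call with a gripper value outside its range is refused whole. The fingers move at their own pace and stop on an object; the grip force is fixed at half the most. Time passes only in rows, so rows that repeat a pose let the fingers close. It gives the time, the measured TCP pose, the force and the opening at its end, in the units of the state.
- arm.observe(): the state, without advancing time (a new reading comes with each control period).
- arm.grab_frame(name): name is "side" or "top" or "wrist"; returns the picture (420x560x3 uint8, red, green, blue); there is no depth.
- arm.get_calibration(name): a dict with "fx", "fy", "cx", "cy" (pixels), "position" and "rotation" of the camera in the world; the wrist camera has in their place "tool_from_camera" (4x4, takes a point from camera to tool coordinates, whose origin is the TCP and whose axes are the tool frame's). Camera axes: x right, y down, z forward; pixel columns grow to the right and rows downward; lengths in m; the calibration is good to about 2 mm. A picture is of the moment at which its call begins: read the wrist's pose just before it. get_calibration takes no time and is no camera call.
- arm.close_job(): hands the job in, once; it reports no verdict.
Trained networks look in the newest picture that a camera, given by its name, has taken for a name from the list of things; names that differ only in an ending like _2 or _b are one class to them, and where a whole thing is asked for, a point or a joint stands for the part that bears it (a point fixed in the world has none). Each returns a list of dicts, best first, with "conf" (0 to 1); they miss things now and then, are a little off and sometimes report something else, mostly with a low value. They report only what shows in the picture. A call takes as long as a camera call. They do not tell look-alikes from the thing itself.
- arm.boxes_of(camera, label): "rect" ([left, top, right, bottom] in pixels, round what is visible of it).
The state is a dict: "time": time; "joints": joint angles; "qvel": joint speeds; "joint_torque": joint torques, N m; "tcp_pos": TCP position; "eef_rot": TCP orientation; "contact_force": force on the tool from outside, world axes, zero at the start; "torque": the same for the moment, N m; "gripper_width": finger opening in m.
Only numpy, scipy, OpenCV 4.12 (cv2) and the standard library are available. Lean on these libraries where they do the work, as an engineer would, in place of code of your own. Each camera call takes 0.05 s, during which the arm holds its last target.

## Task

Close the open crock on the worktop: first seat the small valve disc that fits its mouth flat in the mouth, then set the small eared ring that fits over the disc and fully down on the neck, and turn it a quarter turn (either way) so that its ears end up in line with the two lugs on the neck and it is locked. The wider disc and ring belong to another crock; let go of everything at the end.

Things in the scene. Friction and masses are not known exactly. Their poses are not given: they have to be found in the camera images.
- mouth (a point): Rim centre of the open white crock, 82 mm up; z up. The crock (86 mm wide, on a black foot) is held fast. In the rim is a round recess 41 mm wide, 6 mm deep, for the disc. The neck is 46 mm wide outside; two opposite lugs (46 degrees each) stick out of it along this point's +y and -y to 58 mm across, tops 5 mm and undersides 10 mm below the rim.
- disc_center (a point): Centre, 11 mm above its underside, of the small loose steel disc, 35 mm wide, 4 mm thick, about 30 g, lying flat with an upright black rubber nipple (15 mm wide, 18 mm tall above the plate) to pick it by; z up, yaw is free. It has 3 mm play all round in the recess; seated, this point is 5 mm above the rim. The 58 mm disc is a bystander.
- ring_center (a point): Centre, 18 mm above its underside, of the small loose steel ring, 72 mm wide, about 60 g, lying right way up; z up. Its flange (top 2 mm above this point, 31 mm hole for the nipple) carries two upright ears at +y and -y, 16 mm tall, 18 mm long along x, 54 mm over their outer faces: grip across these, along y, fingertips just above the flange. The 94 mm ring is a bystander.
- ring: The same small ring; origin at the centre of its underside. Two lugs (50 degrees each) inside its lower edge, under the ears, pass the neck's lugs only with its y axis 50 to 90 degrees from the mouth's y. Flange on the rim, its origin is 17 mm below the rim; turned until both y axes are in line (either way round) it is locked. 3 mm play all round, turns freely, no stop.
Mind the look-alikes: they are no part of the job. What is shaped like the ring but black is not meant.

How it is judged:
By the outcome, as a careful person would: the job done as asked, in the order asked, and still so for the second after the job is handed in, with the robot touching nothing.
It also fails if it takes over 54 s, if anything falls off the work surface, if the arm or the gripper's body presses on something with over 40 N, if the wrist force passes 120 N, or if a joint passes its speed limit or range.

## Working session

There is one attempt and no reset: what is moved stays moved. The work goes in short steps, Python scripts to look and compute and a tool call to move; the robot and the scene stay as the last step left them, time stands still between calls to the robot, and variables do not carry over. Pictures are saved under pics/ and viewed, and the job is handed in when it is done.

Besides the shell and the picture viewer there is one more tool, called after "Call:" as name(argument=value, ...), one argument or row to a line, values as JSON. drive_tool: Moves the arm, as the interface text tells. Its arguments: {"type":"object","properties":{"targets":{"type":"array"}},"required":["targets"]}

```bash
mkdir -p pics; python3 - <<'E'
from cell import arm
import cv2
print(arm.observe())
for n in ("side","top","wrist"):
    im=arm.grab_frame(n); cv2.imwrite(f"pics/{n}0.png",im[:,:,::-1])
    print(n,arm.get_calibration(n))
    for l in ("mouth","disc_center","ring_center"):
        print(l,[(b['rect'],round(b['conf'],2)) for b in arm.boxes_of(n,l)])
E
```

```text
{'time': 0.0, 'joints': array([ 6.65770488e+01,  1.38340919e+01,  2.12213330e-01,  7.65001075e+01,
       -9.10449236e-04,  9.00022078e+01]), 'qvel': array([ 0.009674  , -0.0936864 , -0.05893529,  0.04822741, -0.05694177,
       -0.03722529]), 'joint_torque': array([ 1.10393932e-03, -3.72316682e+01,  2.52408046e+01,  1.68859115e-02,
        8.11737391e-05, -9.53868238e-06]), 'tcp_pos': array([0.19852586, 0.4582511 , 0.2493864 ]), 'eef_rot': array([1.79999085e+02, 1.21986077e-01, 6.65748410e+01]), 'contact_force': array([ 0.94553502, -0.17697334, -0.09348121]), 'torque': array([-0.00096639,  0.01183375, -0.00890542]), 'gripper_width': 0.08536367360093454}
side {'fx': 382.9349700106061, 'fy': 382.9349700106061, 'cx': 277.4036023001777, 'cy': 211.94157166280306, 'position': array([ 0.10485842, -0.74516398,  0.6038674 ]), 'rotation': array([-120.37954142,   -1.03830746,  -22.43280516])}
mouth [([264.1, 214.6, 310.0, 255.1], 0.98)]
disc_center [([319.1, 298.0, 336.5, 314.0], 0.48)]
ring_center [([245.0, 208.9, 272.7, 227.0], 0.83), ([206.4, 173.8, 228.0, 191.3], 0.74)]
top {'fx': 497.8241
[... 174 characters left out ...]
506e+02,  1.14276033e-01, -9.49350665e+01])}
mouth []
disc_center [([361.3, 208.0, 365.1, 219.8], 0.66)]
ring_center [([146.8, 250.3, 167.7, 260.8], 0.74)]
wrist {'fx': 373.4370030221676, 'fy': 373.4370030221676, 'cx': 278.9017095556996, 'cy': 209.92616599522486, 'tool_from_camera': array([[ 9.99999532e-01, -6.75697657e-04, -6.91848939e-04,
         2.14947277e-04],
       [ 8.42454016e-04,  9.59960463e-01,  2.80134253e-01,
        -7.09597598e-02],
       [ 4.74861570e-04, -2.80134705e-01,  9.59960583e-01,
        -1.23581059e-01],
       [ 0.00000000e+00,  0.00000000e+00,  0.00000000e+00,
         1.00000000e+00]])}
mouth []
disc_center []
ring_center [([304.9, 290.7, 369.8, 358.1], 0.64)]
```

View pics/side0.png

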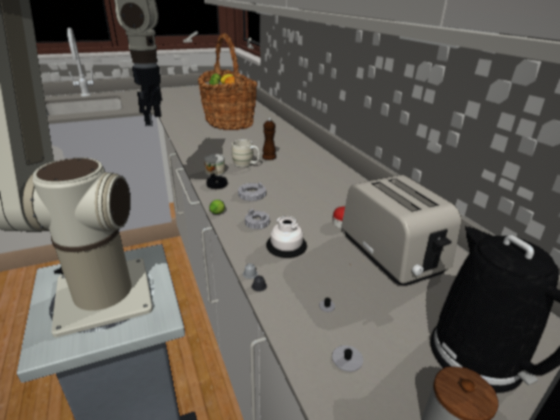

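View pics/top0.png

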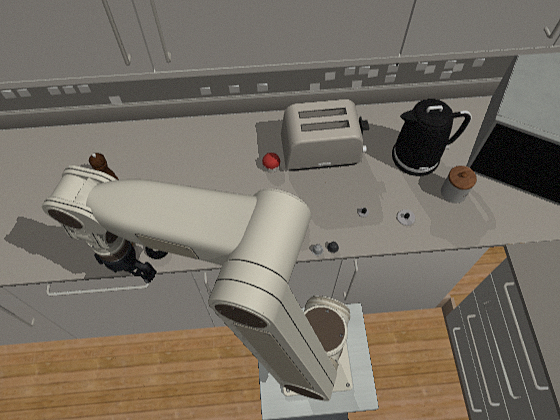

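View pics/wrist0.png

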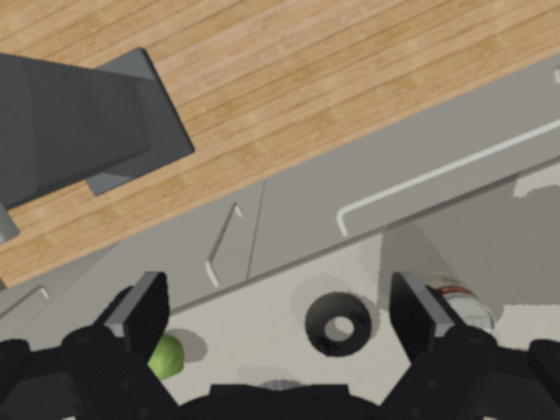

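```bash
cat > h.py <<'E'
import numpy as np, cv2
from scipy.spatial.transform import Rotation as R
from cell import arm
def T_cam(n,obs=None):
    c=arm.get_calibration(n)
    if n=="wrist":
        o=obs or arm.observe(); T=np.eye(4); T[:3,:3]=R.from_euler('xyz',o['eef_rot'],degrees=True).as_matrix(); T[:3,3]=o['tcp_pos']
        return c,T@c['tool_from_camera']
    T=np.eye(4);T[:3,:3]=R.from_euler('xyz',c['rotation'],degrees=True).as_matrix();T[:3,3]=c['position'];return c,T
def at_z(n,uv,z,obs=None):
    c,T=T_cam(n,obs); d=T[:3,:3]@np.array([(uv[0]-c['cx'])/c['fx'],(uv[1]-c['cy'])/c['fy'],1]); p=T[:3,3]
    return p+d*(z-p[2])/d[2]
def proj(n,X,obs=None):
    c,T=T_cam(n,obs); q=T[:3,:3].T@(np.asarray(X,float)-T[:3,3]); return np.array([c['fx']*q[0]/q[2]+c['cx'],c['fy']*q[1]/q[2]+c['cy']])
def totool(X,obs=None):
    o=obs or arm.observe(); return R.from_euler('xyz',o['eef_rot'],degrees=True).as_matrix().T@(np.asarray(X,float)-o['tcp_pos'])
def snap(n,f,crop=None,k=1):
    o=arm.observe(); im=arm.grab_frame(n); s=im[:,:,::-1]
    cv2.imwrite(f"pics/{f}_raw.png",s)
    if crop: s=s[crop[1]:crop[3],crop[0]:crop[2]]
    cv2.imwrite(f"pics/{f}.png",cv2.resize(s,None,fx=k,fy=k,interpolation=cv2.INTER_CUBIC)); return o,im
E
python3 - <<'E'
from h import *
im=cv2.imread('pics/side0.png')
cv2.imwrite('pics/side0c.png',cv2.resize(im[160:380,190:390],None,fx=2.7,fy=2.7,interpolation=cv2.INTER_CUBIC))
for nm,uv,z in [("crock",(287,222),.082),("ringA",(252,191),.018),("ringB",(257,219),.018),("black",(216,182),.018),("disc small",(327,304),.004),("disc big",(348,358),.004),("g",(250,270),.02),("k",(259,283),.02)]:
    p=at_z("side",uv,z); print(nm,p.round(3),np.hypot(p[0],p[1]).round(3))
E
```

```text
crock [0.457 0.018 0.082] 0.457
ringA [0.47  0.332 0.018] 0.575
ringB [0.425 0.158 0.018] 0.453
black [0.375 0.44  0.018] 0.578
disc small [ 0.455 -0.213  0.004] 0.502
disc big [ 0.422 -0.353  0.004] 0.551
g [ 0.329 -0.059  0.02 ] 0.334
k [ 0.333 -0.111  0.02 ] 0.351
```

View pics/side0c.png

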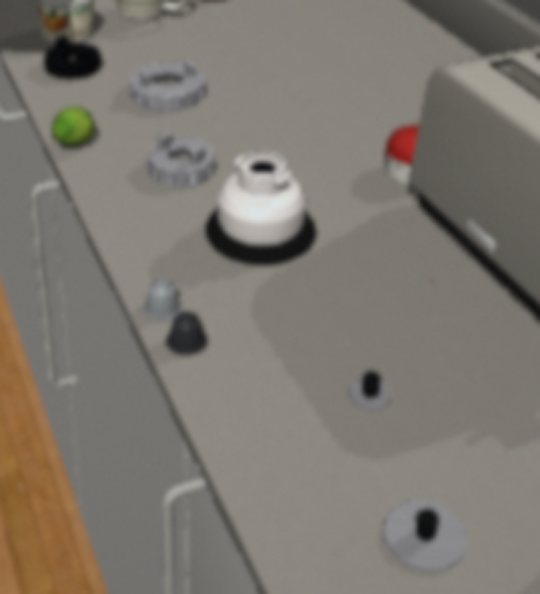

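Candidates (side image):
- Rings: B at (257,219), A at (252,191), and a black one at (216,182). B looks smaller although it is nearer, so I take B.
- Discs: one at (327,303) and a larger one at (348,357). I take the one at (327,303).

I'll move towards B and the crock and check them close up from the wrist.

Call:
drive_tool(
  targets=[
    [[0.0854, -0.196, 0.303, 0, 0, 0, 0.7], [0.0854, -0.196, 0.303, 0, 0, 0, 0.7], [0.0854, -0.196, 0.303, 0, 0, 0, 0.7], [0.0854, -0.196, 0.303, 0, 0, 0, 0.7], [0.0854, -0.196, 0.303, 0, 0, 0, 0.7]],
  ],
)

```text
time: 1.02
tcp_pos: [0.3149, 0.2839, 0.2505]
eef_rot: [-180.0, -0.0, 30.5]
contact_force: [0.9, 0.1, -0.0]
gripper_width: 0.0856
```

```bash
cat >> h.py <<'E'
def plan(X,yaw=None):
    o=arm.observe(); t=totool(X,o); r=o['eef_rot']
    out=[t.round(4)]
    if yaw is not None:
        Rc=R.from_euler('xyz',r,degrees=True); Rt=R.from_euler('xyz',[180,0,yaw],degrees=True)
        out.append((Rc.inv()*Rt).as_rotvec().round(4))
    print("t",round(o['time'],2),"pos",o['tcp_pos'].round(4),"rpy",r.round(2),"F",o['contact_force'].round(1),"w",round(o['gripper_width'],4),"j",o['joints'].round(0),"->",*out)
E
python3 -c "
from h import *
plan([.40,.13,.25],20)"
```

```text
t 1.02 pos [0.3149 0.2839 0.2505] rpy [-1.800e+02 -4.000e-02  3.048e+01] F [ 0.9  0.1 -0. ] w 0.0856 j [ 42.   5. -10.  75.  -0. 102.] -> [-0.0047  0.1758  0.0005] [-1.000e-04 -7.000e-04  1.829e-01]
```

Call:
drive_tool(
  targets=[
    [[0.0854, -0.005, 0.176, 0, 0, 0, 0.18], [0.0854, -0.005, 0.176, 0, 0, 0, 0.18], [0.0854, -0.005, 0.176, 0, 0, 0, 0.18], [0.0854, -0.005, 0.176, 0, 0, 0, 0.18], [0.0854, -0.005, 0.176, 0, 0, 0, 0.18]],
  ],
)

```text
time: 1.43
tcp_pos: [0.4022, 0.1272, 0.2506]
eef_rot: [179.9, -0.1, 20.1]
contact_force: [0.3, 0.6, 0.4]
gripper_width: 0.0856
```

```bash
python3 -c "
from h import *
o,im=snap('wrist','w1',k=1.4); print(o['tcp_pos'],o['eef_rot'])
for l in ('mouth','disc_center','ring_center'): print(l,[(b['rect'],b['conf']) for b in arm.boxes_of('wrist',l)])
for n,X in [('ringB',(.425,.158,.018)),('ringA',(.47,.332,.018)),('crock',(.457,.018,.082))]: print(n,proj('wrist',X,o)*1.4)
plan([.455,-.213,.25],20)"
```

```text
[0.40218166 0.1271841  0.25057717] [ 1.79868839e+02 -7.08468459e-02  2.00647820e+01]
mouth [([246.5, 227.8, 345.0, 342.8], 0.91)]
disc_center []
ring_center [([277.2, 106.5, 355.9, 187.5], 0.58)]
ringB [436.85668129 216.93835386]
ringA [612.60769843 -29.87771963]
crock [411.98745451 453.92314001]
t 1.63 pos [0.3998 0.132  0.2503] rpy [-1.7996e+02  1.0000e-02  2.0430e+01] F [ 0.4  0.9 -0.8] w 0.0855 j [ 18.   5. -11.  75.   0.  88.] -> [-6.860e-02  3.426e-01  1.000e-04] [-0.0007  0.0002  0.0075]
```

View pics/w1.png

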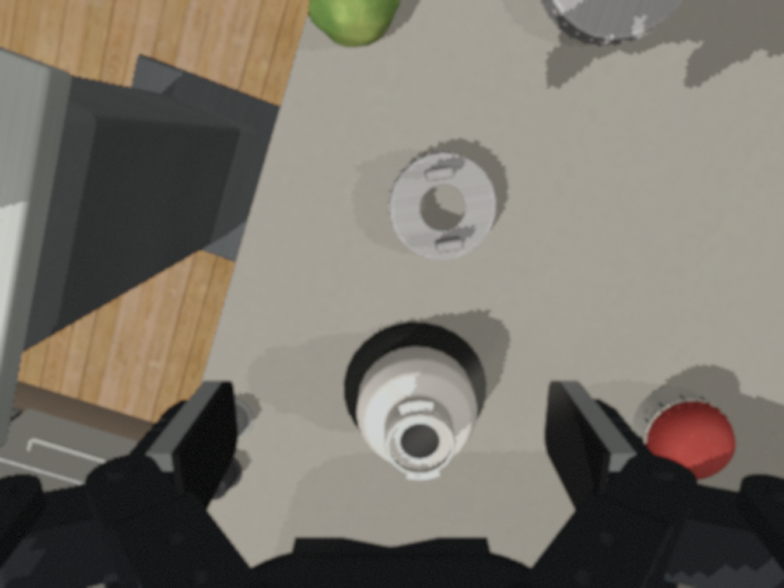

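Wrist view (enlarged image):
- Small ring centre is at (442,206), with ears at (439,172) and (450,243).
- Mouth is at (420,439), with lugs at (416,406) and (421,476).
- The wide ring is at the upper right edge.

```bash
python3 -c "
from h import *
o=dict(tcp_pos=np.array([.40218,.12718,.25058]),eef_rot=np.array([179.87,-.07,20.065]))
for n,uv,z in [('ring',(442,206),.02),('hole',(443,207),.02),('ringL',(390,206),.02),('ringR',(496,206),.02),('ear1',(439,172),.036),('ear2',(450,243),.036),('mouth',(420,439),.082),('l1',(416,406),.077),('l2',(421,476),.077)]: print(n,at_z('wrist',np.array(uv)/1.4,z,o).round(4))
im=cv2.imread('pics/w1_raw.png');cv2.imwrite('pics/w1c.png',cv2.resize(im[95:350,230:370],None,fx=3,fy=2.3,interpolation=cv2.INTER_CUBIC))
"
```

```text
ring [0.4253 0.1662 0.02  ]
hole [0.4262 0.1658 0.02  ]
ringL [0.3924 0.1543 0.02  ]
ringR [0.4594 0.1787 0.02  ]
ear1 [0.4135 0.1867 0.036 ]
ear2 [0.4369 0.1469 0.036 ]
mouth [0.4579 0.0299 0.082 ]
l1 [0.4485 0.0483 0.077 ]
l2 [0.4698 0.0014 0.077 ]
```

View pics/w1c.png

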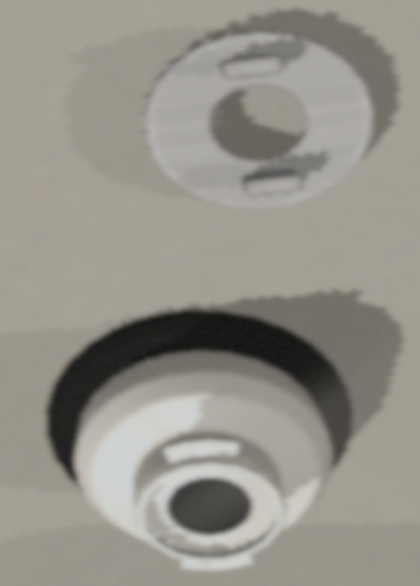

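Call:
drive_tool(
  targets=[
    [[0.0854, -0.07, 0.27, 0, 0, 0, 0.4], [0.0854, -0.07, 0.27, 0, 0, 0, 0.4], [0.0854, -0.07, 0.27, 0, 0, 0, 0.4], [0.0854, -0.07, 0.27, 0, 0, 0, 0.4], [0.0854, -0.07, 0.27, 0, 0, 0, 0.4]],
  ],
)

```text
time: 2.05
tcp_pos: [0.4215, -0.0751, 0.2505]
eef_rot: [-180.0, -0.0, -2.2]
contact_force: [0.6, -0.4, 0.8]
gripper_width: 0.0852
```

Call:
drive_tool(
  targets=[
    [[0.0854, 0.034, 0.105, 0.08, 0, 0, 0.0], [0.0854, 0.034, 0.105, 0.08, 0, 0, 0], [0.0854, 0.034, 0.105, 0.08, 0, 0, 0], [0.0854, 0.034, 0.105, 0.08, 0, 0, 0], [0.0854, 0.034, 0.105, 0.08, 0, 0, 0]],
  ],
)

```text
time: 2.47
tcp_pos: [0.4503, -0.1815, 0.1678]
eef_rot: [-179.9, 0.3, -2.5]
contact_force: [-0.7, 0.3, 0.8]
gripper_width: 0.0853
```

```bash
python3 -c "
from h import *
o,im=snap('wrist','w2',k=1.4); print(o['tcp_pos'],o['eef_rot'])
for l in ('disc_center',): print(l,[(b['rect'],b['conf']) for b in arm.boxes_of('wrist',l)])
plan([.455,-.213,.25],0)
print(proj('wrist',(.455,-.213,.011),o)*1.4)"
```

```text
[ 0.4503421  -0.18151647  0.16776433] [-179.89318436    0.26864473   -2.48841822]
disc_center [([260.8, 215.9, 302.6, 260.6], 0.98)]
t 2.57 pos [ 0.4511 -0.1801  0.1704] rpy [-1.7993e+02  6.0000e-02 -2.3500e+00] F [-0.5  1.1 -0.1] w 0.0855 j [-22.  15. -10.  65.   0.  71.] -> [ 0.0052  0.0326 -0.0797] [-0.0013  0.0011 -0.041 ]
[402.06597988 329.14262815]
```

View pics/w2.png

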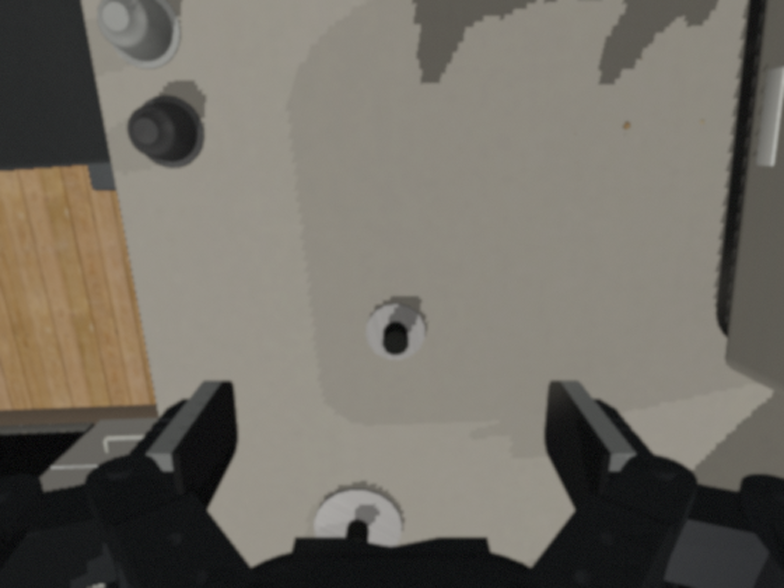

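Small disc plate is centred at (396,332) with its nipple at (395,340). The wide one is at (358,522).

```bash
python3 -c "
from h import *
o=dict(tcp_pos=np.array([.45034,-.18152,.16776]),eef_rot=np.array([-179.893,.2686,-2.488]))
for n,uv,z in [('plate',(396,332),.003),('L',(365,332),.003),('R',(427,332),.003),('box',(394.4,333.5),.004),('nipmid',(395,345),.022),('niptop',(395,333),.022)]: print(n,at_z('wrist',np.array(uv)/1.4,z,o).round(4))
im=cv2.imread('pics/w2_raw.png');cv2.imwrite('pics/w2c.png',cv2.resize(im[200:280,240:320],None,fx=7,fy=7,interpolation=cv2.INTER_CUBIC))
"
```

```text
plate [ 0.4514 -0.2176  0.003 ]
L [ 0.4332 -0.2168  0.003 ]
R [ 0.4696 -0.2183  0.003 ]
box [ 0.4504 -0.2181  0.004 ]
nipmid [ 0.4507 -0.2181  0.022 ]
niptop [ 0.451  -0.2111  0.022 ]
```

View pics/w2c.png

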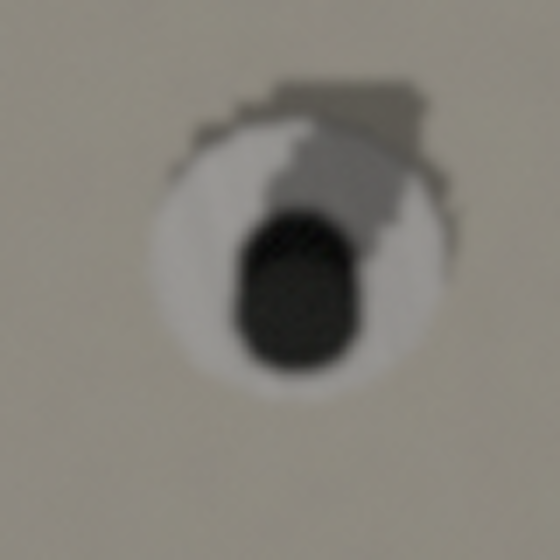

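Call:
drive_tool(
  targets=[
    [[0.045, 0.0015, 0.0374, 0.02, 0, 0, 0], [0.045, 0.0015, 0.0374, 0.06, 0, 0, 0], [0.045, 0.0015, 0.0374, 0.1, 0, 0, 0], [0.045, 0.0015, 0.0374, 0.12, 0, 0, 0], [0.045, 0.0015, 0.0374, 0.12, 0, 0, 0]],
  ],
)

```text
time: 2.98
tcp_pos: [0.4483, -0.2158, 0.0474]
eef_rot: [-179.8, 0.4, -2.3]
contact_force: [-0.9, 0.7, 0.4]
gripper_width: 0.0454
```

```bash
python3 -c "
from h import *
o,im=snap('wrist','w3',k=1.4); 
plan([.451,-.2175,.028],-2.5)
print(proj('wrist',(.451,-.2175,.022),o)*1.4)"
```

```text
t 3.03 pos [ 0.45   -0.2168  0.0498] rpy [-179.89    0.19   -2.29] F [-0.6  0.1  0.3] w 0.045 j [-26.  24. -17.  49.   0.  67.] -> [0.0011 0.0007 0.0218] [-0.0019  0.0033  0.0037]
[399.44490061 384.4171147 ]
```

View pics/w3.png

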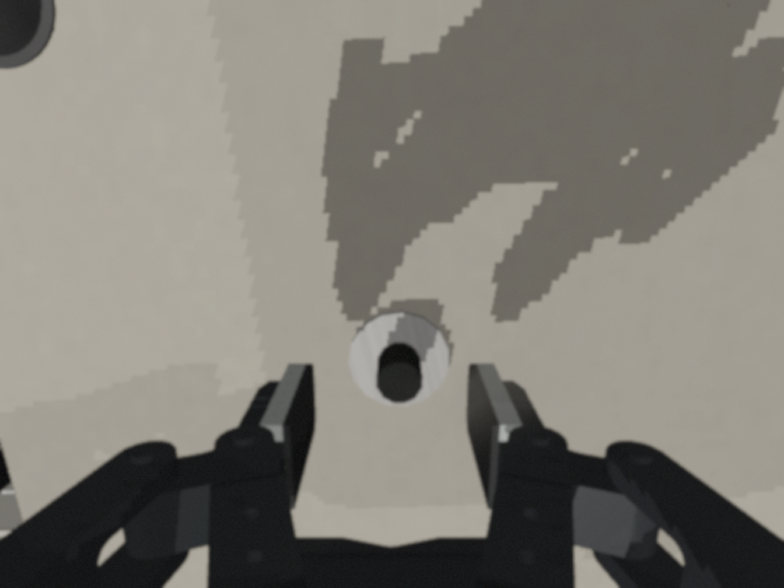

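The nipple is at (399,379), centred between the jaws. Descend and close.

Call:
drive_tool(
  targets=[
    [[0.045, 0.001, 0.0, 0.0217, 0, 0, 0], [0.045, 0.001, 0.0, 0.0217, 0, 0, 0], [0.0, 0.001, 0.0, 0.0217, 0, 0, 0], [0.0, 0.001, 0.0, 0.0217, 0, 0, 0], [0.0, 0.001, 0.0, 0.0217, 0, 0, 0]],
  ],
)

```text
time: 3.45
tcp_pos: [0.4534, -0.2196, 0.0311]
eef_rot: [179.9, -0.2, -2.4]
contact_force: [-1.5, 0.1, 5.6]
gripper_width: 0.0116
```

Call:
drive_tool(
  targets=[
    [[0.0, 0, 0.0, 0, 0, 0, 0], [0.0, 0, 0, 0, 0, 0, 0], [0.0, 0, 0, 0, 0, 0, 0]],
  ],
)

```text
time: 3.7
tcp_pos: [0.4534, -0.2196, 0.0311]
eef_rot: [180.0, -0.2, -2.4]
contact_force: [-0.6, 1.9, 6.5]
gripper_width: 0.0119
```

```bash
python3 -c "
from h import *
plan([.458,.028,.19],-2.5)"
```

```text
t 3.7 pos [ 0.4534 -0.2196  0.0311] rpy [179.97  -0.23  -2.44] F [-0.6  1.9  6.5] w 0.0119 j [-26.  26. -18.  46.   0.  67.] -> [-0.0054 -0.2475 -0.1591] [ 0.0006 -0.004   0.001 ]
```

Call:
drive_tool(
  targets=[
    [[0.0, 0, 0, -0.04, 0, 0, 0], [0.0, 0, 0, -0.08, 0, 0, 0], [0.0, 0, -0.03, -0.12, 0, 0, 0], [0.0, 0, -0.07, -0.15, 0, 0, 0], [0.0, 0, -0.08, -0.15, 0, 0, 0]],
  ],
)

```text
time: 4.12
tcp_pos: [0.4577, -0.1389, 0.1846]
eef_rot: [179.9, -0.5, -2.5]
contact_force: [0.6, 0.5, -0.4]
gripper_width: 0.0115
```

```bash
python3 -c "
from h import *
o,im=snap('wrist','w4',k=1.4); 
plan([.458,.028,.19],-2.5)
"
```

```text
t 4.17 pos [ 0.4578 -0.1358  0.185 ] rpy [-179.95   -0.56   -2.28] F [0.3 2.6 1.4] w 0.0114 j [-17.  13. -11.  66.   0.  76.] -> [-0.0063 -0.1636 -0.0049] [-0.001  -0.0099  0.0038]
```

View pics/w4.png

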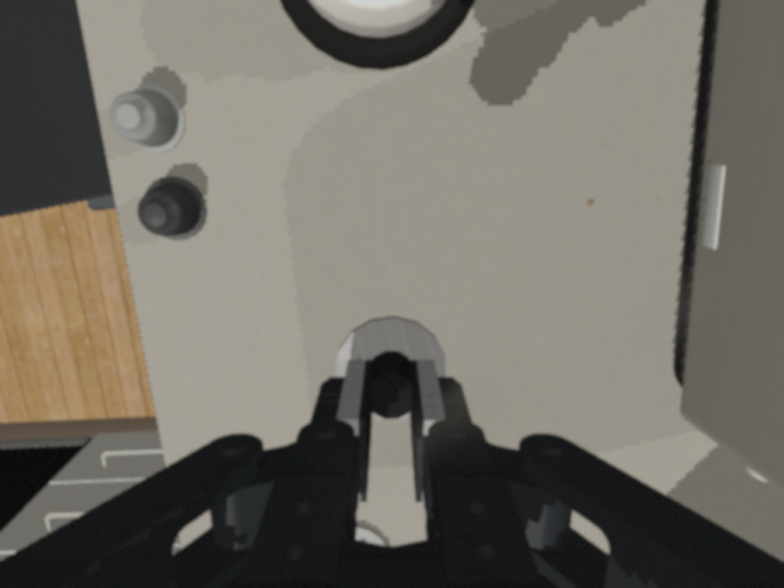

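```bash
python3 -c "
from h import *
c=arm.get_calibration('wrist');M=c['tool_from_camera']
def ray(uv,z):
    d=M[:3,:3]@np.array([(uv[0]/1.4-c['cx'])/c['fx'],(uv[1]/1.4-c['cy'])/c['fy'],1]);p=M[:3,3];return (p+d*(z-p[2])/d[2]).round(4)
for z in (.009,):
  for uv in [(392,352),(392,385),(392,418),(370,385),(415,385)]: print('nip',uv,ray(uv,z))
for z in (.027,):
  for uv in [(391,317),(336,367),(445,367)]: print('plate',uv,ray(uv,z))
im=cv2.imread('pics/w4_raw.png');cv2.imwrite('pics/w4c.png',cv2.resize(im[210:320,220:340],None,fx=5,fy=5,interpolation=cv2.INTER_CUBIC))
"
```

```text
nip (392, 352) [ 0.0006 -0.016   0.009 ]
nip (392, 385) [ 0.0006 -0.0061  0.009 ]
nip (392, 418) [0.0006 0.0042 0.009 ]
nip (370, 385) [-0.0055 -0.0061  0.009 ]
nip (415, 385) [ 0.007  -0.0061  0.009 ]
plate (391, 317) [ 0.0004 -0.02    0.027 ]
plate (336, 367) [-0.0169 -0.0035  0.027 ]
plate (445, 367) [ 0.0172 -0.0034  0.027 ]
```

View pics/w4c.png

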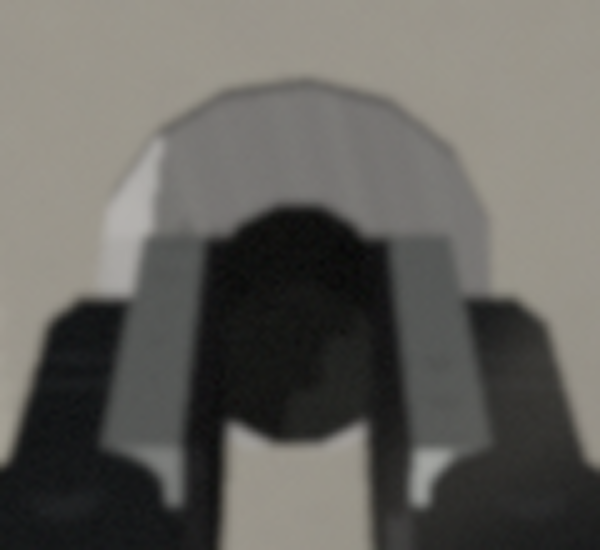

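Disc is held level, offset about −3 mm along tool y. Next I'll view the mouth from almost straight above.

Call:
drive_tool(
  targets=[
    [[0.0, 0, -0.04, 0, 0, 0, 0], [0.0, 0, -0.08, 0, 0, 0, 0], [0.0, 0, -0.095, 0, 0, 0, 0], [0.0, 0, -0.095, 0, 0, 0, 0], [0.0, 0, -0.095, 0, 0, 0, 0]],
  ],
)

```text
time: 4.58
tcp_pos: [0.4596, -0.044, 0.1795]
eef_rot: [180.0, -0.1, -2.3]
contact_force: [0.4, 0.3, -0.5]
gripper_width: 0.0113
```

```bash
python3 -c "
from h import *
arm.grab_frame('top')
o,im=snap('wrist','w5',k=1.4); cv2.imwrite('pics/w5c.png',cv2.resize(im[40:200,190:390,::-1],None,fx=4,fy=4,interpolation=cv2.INTER_CUBIC))
print(o['tcp_pos'],o['eef_rot'],o['qvel'].round(2)); print(arm.boxes_of('wrist','mouth'))
print(proj('wrist',(.458,.029,.082),o))
"
```

```text
[ 0.45958012 -0.04478028  0.17936986] [ 1.79962816e+02 -7.45766220e-02 -2.42818959e+00] [-1.52  0.6  -0.02 -0.27  0.04  0.12]
[{'rect': [202.5, 18.2, 346.3, 176.9], 'conf': 0.72}]
[269.94359875  96.33470683]
```

View pics/w5c.png

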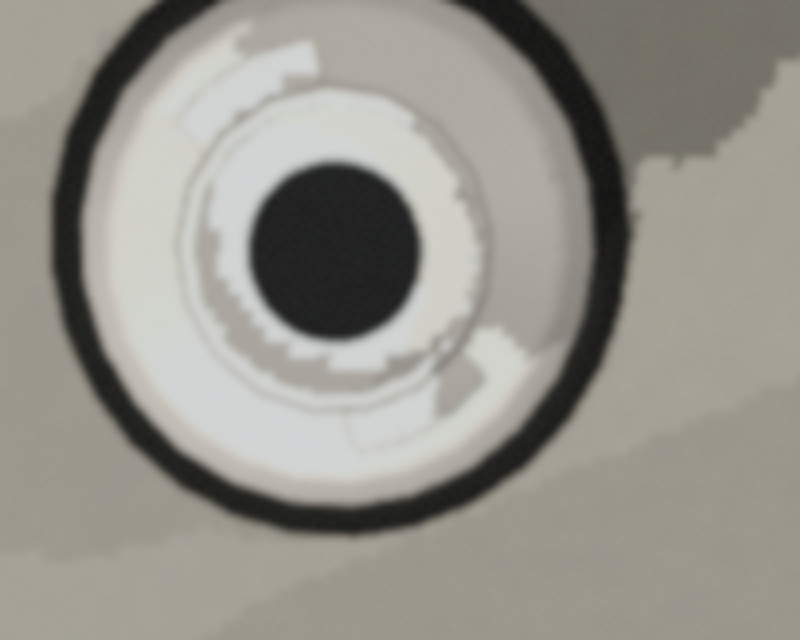

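```bash
python3 -c "
from h import *
o=dict(tcp_pos=np.array([.45958,-.04478,.17937]),eef_rot=np.array([179.963,-.0746,-2.428]))
f=lambda p,z:at_z('wrist',(p[0]/4+190,p[1]/4+40),z,o)
m=f((334,249),.082);print(m, f((334,252),.082),f((178,249),.082),f((490,249),.082))
for a,b in [((178,122),(318,42)),((485,378),(357,452))]:
  for p in (a,b):
    v=f(p,.077)-m; print(np.degrees(np.arctan2(v[1],v[0])),np.hypot(*v[:2]))
# hole at bottom of recess centre
print('hole',f((335,251),.076))
Rm=R.from_euler('xyz',[180,0,-2.43],degrees=True).as_matrix()
tgt=m-Rm@np.array([.0003,-.0027,0]);print('tcp target',tgt); plan([tgt[0],tgt[1],.13],-2.43)
"
```

```text
[0.45985849 0.0257004  0.082     ] [0.45983912 0.02529103 0.082     ] [0.4377152  0.02665812 0.082     ] [0.48200717 0.02474245 0.082     ]
139.51436272947555 0.028112132446976527
92.02435453681827 0.02792420071380664
-42.06458100595737 0.028976062266758095
-86.10781145039499 0.029628792290549884
hole [0.45991394 0.02539165 0.076     ]
tcp target [0.45944428 0.02301555 0.082     ]
t 4.73 pos [ 0.4595 -0.0455  0.179 ] rpy [ 1.7998e+02 -4.0000e-02 -2.5400e+00] F [ 0.1 -0.3  0.5] w 0.0115 j [ -6.  12. -13.  65.  -0.  87.] -> [-0.0031 -0.0685  0.0489] [ 0.0004 -0.0006 -0.0019]
```

Call:
drive_tool(
  targets=[
    [[0.0, -0.002, -0.035, 0.02, 0, 0, 0], [0.0, -0.003, -0.0685, 0.045, 0, 0, 0], [0.0, -0.003, -0.0685, 0.056, 0, 0, 0], [0.0, -0.003, -0.0685, 0.056, 0, 0, 0], [0.0, -0.003, -0.0685, 0.056, 0, 0, 0]],
  ],
)

```text
time: 5.15
tcp_pos: [0.4589, 0.0231, 0.1222]
eef_rot: [180.0, 0.1, -2.5]
contact_force: [-0.4, -0.6, 0.0]
gripper_width: 0.0112
```

```bash
python3 -c "
from h import *
arm.grab_frame('top')
o,im=snap('wrist','w6',k=1.4); cv2.imwrite('pics/w6c.png',cv2.resize(im[180:340,190:370,::-1],None,fx=4,fy=3.75,interpolation=cv2.INTER_CUBIC))
cv2.imwrite('pics/s6.png',cv2.resize(arm.grab_frame('side')[190:270,240:330,::-1],None,fx=7,fy=7,interpolation=cv2.INTER_CUBIC))
plan([.4594,.0230,.102],-2.43)
"
```

```text
t 5.3 pos [0.4604 0.0229 0.1237] rpy [ 1.80e+02 -1.30e-01 -2.59e+00] F [ 0.6 -0.3 -1.1] w 0.0116 j [  3.  15. -18.  57.  -0.  95.] -> [-0.001  -0.0001  0.0217] [ 0.     -0.0022 -0.0028]
```

View pics/w6c.png

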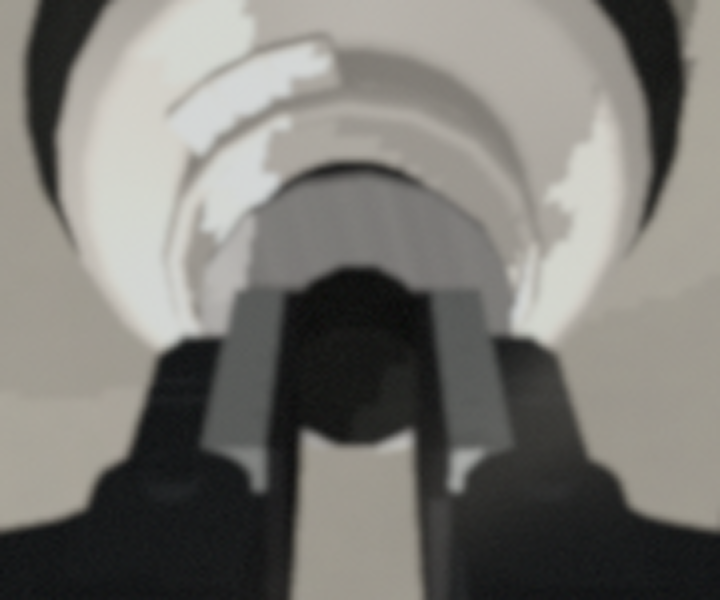

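View pics/s6.png

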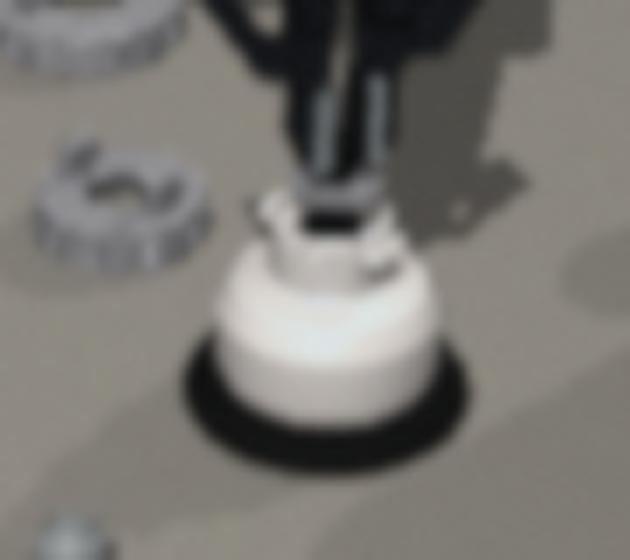

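```bash
python3 -c "
from h import *
o=dict(tcp_pos=np.array([.4602,.0229,.1235]),eef_rot=np.array([180,-.1,-2.55]))
print(at_z('wrist',(278.5,207.5),.082,o)-[0.0010,.023,0])
for zb in (.027,.031): 
  z=.1235-zb+.004; print('disc edge',zb,at_z('wrist',(280,225.9),z,o)-[.0008,.0175,0])
for c in (165,542): print(at_z('wrist',(190+c/4,180+255/3.75),.082,o))
"
```

```text
[0.46036659 0.02407519 0.082     ]
disc edge 0.027 [0.46105484 0.0269029  0.1005    ]
disc edge 0.031 [0.46101233 0.02554639 0.0965    ]
[0.43805393 0.02813638 0.082     ]
[0.4827462  0.02607823 0.082     ]
```

Call:
drive_tool(
  targets=[
    [[0.0, -0.0007, 0.0012, 0.006, 0, 0, 0], [0.0, -0.0007, 0.0012, 0.012, 0, 0, 0], [0.0, -0.0007, 0.0012, 0.016, 0, 0, 0], [0.0, -0.0007, 0.0012, 0.016, 0, 0, 0]],
  ],
)

```text
time: 5.63
tcp_pos: [0.4586, 0.0222, 0.1071]
eef_rot: [180.0, -0.0, -2.5]
contact_force: [-1.1, -1.3, 5.6]
gripper_width: 0.0114
```

Call:
drive_tool(
  targets=[
    [[0.0, 0, 0, 0.002, 0, 0, 0], [0.0, 0, 0, 0.003, 0, 0, 0], [0.0, 0, 0, 0.003, 0, 0, 0]],
  ],
)

```text
time: 5.88
tcp_pos: [0.4587, 0.0223, 0.1069]
eef_rot: [180.0, -0.1, -2.5]
contact_force: [-9.3, -1.4, 27.0]
gripper_width: 0.0112
```

```bash
python3 -c "
from h import *
o,im=snap('wrist','w7',k=1.4); cv2.imwrite('pics/w7c.png',cv2.resize(im[180:340,190:370,::-1],None,fx=4,fy=3.75,interpolation=cv2.INTER_CUBIC))
plan([.4594,.0230,.102],-2.43)
"
```

```text
t 5.93 pos [0.4587 0.0222 0.1069] rpy [ 1.7996e+02 -1.3000e-01 -2.5000e+00] F [-10.1  -1.4  25.7] w 0.0114 j [  3.  16. -20.  54.  -0.  95.] -> [ 0.0007 -0.0008  0.0049] [ 0.0007 -0.0022 -0.0012]
```

View pics/w7c.png

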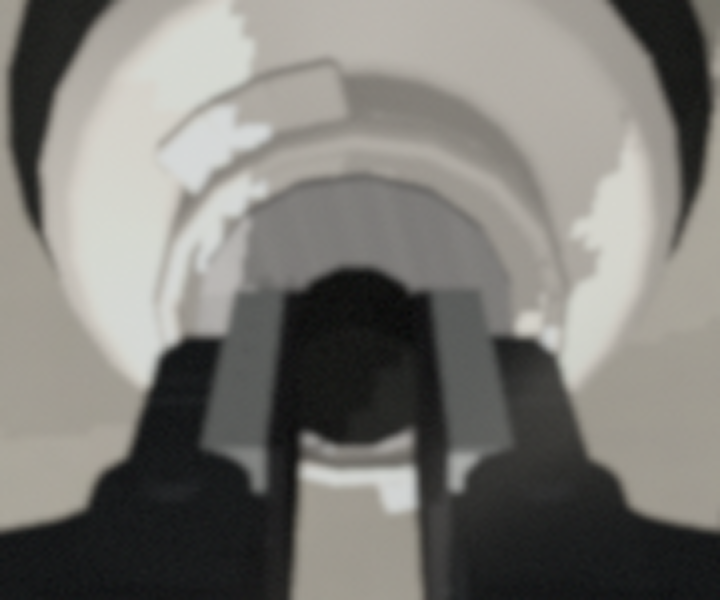

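TCP stopped at 0.107 m, 31 mm above the recess floor, which is the same offset as on the table. So the disc is seated. Relax and release.

Call:
drive_tool(
  targets=[
    [[0.0, 0, 0, -0.003, 0, 0, 0], [0.0, 0, 0, -0.003, 0, 0, 0], [0.04, 0, 0, -0.003, 0, 0, 0], [0.04, 0, 0, -0.003, 0, 0, 0], [0.05, 0, 0, -0.004, 0, 0, 0]],
  ],
)

```text
time: 6.35
tcp_pos: [0.4581, 0.0228, 0.1068]
eef_rot: [180.0, 0.1, -2.5]
contact_force: [-0.9, 0.0, 0.1]
gripper_width: 0.0474
```

Call:
drive_tool(
  targets=[
    [[0.05, 0, 0, -0.03, 0, 0, 0], [0.06, 0, 0, -0.07, 0, 0, 0], [0.08, 0, 0.03, -0.08, 0, 0, 0], [0.08, 0, 0.068, -0.08, 0, 0, 0], [0.08, 0, 0.068, -0.08, 0, 0, 0]],
  ],
)

```text
time: 6.77
tcp_pos: [0.4563, -0.0497, 0.1886]
eef_rot: [179.8, -0.2, -2.8]
contact_force: [-0.3, 0.8, -0.8]
gripper_width: 0.0797
```

```bash
python3 -c "
from h import *
arm.grab_frame('top')
o,im=snap('wrist','w8',k=1.4); cv2.imwrite('pics/w8c.png',cv2.resize(im[40:200,190:390,::-1],None,fx=4,fy=4,interpolation=cv2.INTER_CUBIC))
cv2.imwrite('pics/s8.png',cv2.resize(arm.grab_frame('side')[190:270,240:330,::-1],None,fx=7,fy=7,interpolation=cv2.INTER_CUBIC))
print(o['tcp_pos'],o['eef_rot'],o['time'])
"
```

```text
[ 0.45573537 -0.04751415  0.18778641] [ 1.79972317e+02 -3.56411068e-02 -2.75238314e+00] 6.8167
```

View pics/w8c.png

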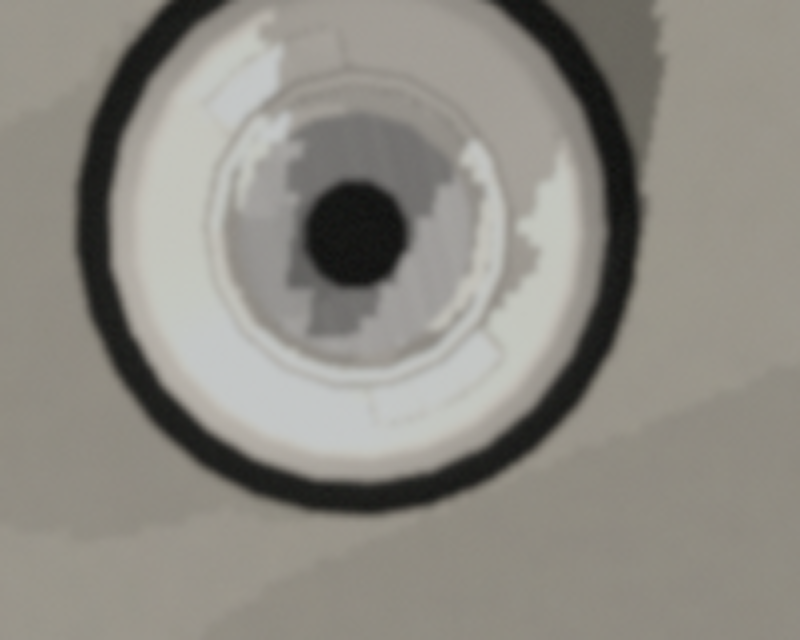

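View pics/s8.png

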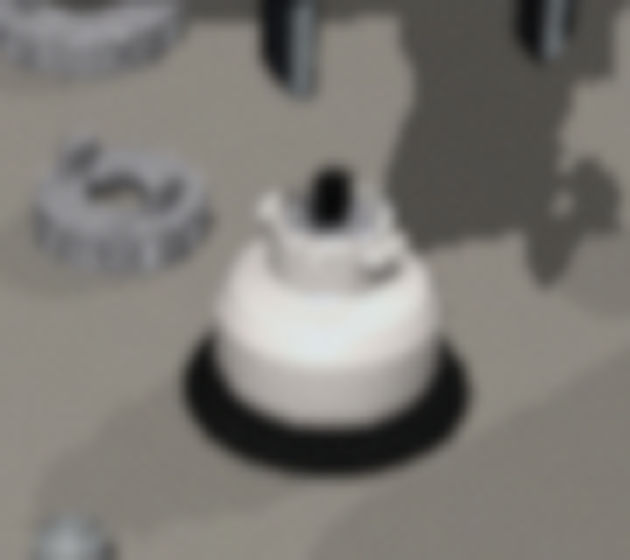

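Disc lies flat in the recess. Its nipple is at (355,233) inside the rim ring, centred at (357,226). Now to the ring.

Call:
drive_tool(
  targets=[
    [[0.0854, -0.0405, -0.212, 0, 0, 0, -0.62], [0.0854, -0.0405, -0.212, 0, 0, 0, -0.62], [0.0854, -0.0405, -0.212, 0, 0, 0, -0.62], [0.0854, -0.0405, -0.212, 0, 0, 0, -0.62], [0.0854, -0.0405, -0.212, 0, 0, 0, -0.62]],
  ],
)

```text
time: 7.33
tcp_pos: [0.4239, 0.1637, 0.187]
eef_rot: [-180.0, 0.1, 33.5]
contact_force: [0.1, 1.3, -0.8]
gripper_width: 0.0856
```

```bash
python3 -c "
from h import *
plan([.4255,.166,.17],120.5)
"
```

```text
t 7.33 pos [0.4239 0.1637 0.187 ] rpy [-1.7997e+02  7.0000e-02  3.3490e+01] F [ 0.1  1.3 -0.8] w 0.0856 j [ 21.  11. -13.  66.   0.  78.] -> [ 0.0026 -0.001   0.017 ] [-1.4000e-03  5.0000e-04 -1.5186e+00]
```

Call:
drive_tool(
  targets=[
    [[0.0854, 0.002, 0, 0, 0, 0, -0.62], [0.0854, 0.002, 0, 0, 0, 0, -0.62], [0.0854, 0.002, 0, 0, 0, 0, -0.62], [0.0854, 0.002, 0, 0, 0, 0, -0.62], [0.0854, 0.002, 0, 0, 0, 0, -0.62]],
  ],
)

```text
time: 7.75
tcp_pos: [0.4259, 0.1636, 0.1867]
eef_rot: [-179.9, 0.1, 69.1]
contact_force: [0.8, -0.4, -0.5]
gripper_width: 0.0855
```

Call:
drive_tool(
  targets=[
    [[0.0854, 0, 0, 0, 0, 0, -0.62], [0.0854, 0, 0, 0, 0, 0, -0.62], [0.0854, 0, 0, 0, 0, 0, -0.62], [0.0854, 0, 0, 0, 0, 0, -0.62], [0.0854, 0, 0, 0, 0, 0, -0.62]],
  ],
)

```text
time: 8.17
tcp_pos: [0.4261, 0.1633, 0.1868]
eef_rot: [-179.9, -0.0, 104.6]
contact_force: [-0.6, -0.2, -0.8]
gripper_width: 0.0853
```

```bash
python3 -c "
from h import *
plan([.4255,.166,.17],120.5)
"
```

```text
t 8.17 pos [0.4261 0.1633 0.1868] rpy [-1.7989e+02 -1.0000e-02  1.0459e+02] F [-0.6 -0.2 -0.8] w 0.0853 j [ 21.  11. -13.  66.   0.   6.] -> [0.0028 0.0002 0.0168] [-0.0019 -0.0004 -0.2776]
```

Call:
drive_tool(
  targets=[
    [[0.0854, 0.003, 0, 0.02, 0, 0, -0.278], [0.0854, 0.003, 0, 0.04, 0, 0, -0.278], [0.0854, 0.003, 0, 0.04, 0, 0, -0.278], [0.0854, 0.003, 0, 0.04, 0, 0, -0.278]],
  ],
)

```text
time: 8.5
tcp_pos: [0.4243, 0.1657, 0.1456]
eef_rot: [-179.7, -0.1, 120.2]
contact_force: [-0.1, -0.4, 0.1]
gripper_width: 0.0851
```

```bash
python3 -c "
from h import *
arm.grab_frame('top')
o,im=snap('wrist','w9',k=1.4); cv2.imwrite('pics/w9c.png',cv2.resize(im[130:310,180:380,::-1],None,fx=4,fy=3.3333,interpolation=cv2.INTER_CUBIC))
print(o['tcp_pos'],o['eef_rot'],o['time']); print(arm.boxes_of('wrist','ring_center'))
"
```

```text
[0.42519004 0.16582474 0.14656768] [-1.79855703e+02 -3.94452291e-02  1.20098415e+02] 8.55
[{'rect': [224.3, 154.7, 331.7, 256.9], 'conf': 0.6}]
```

View pics/w9c.png

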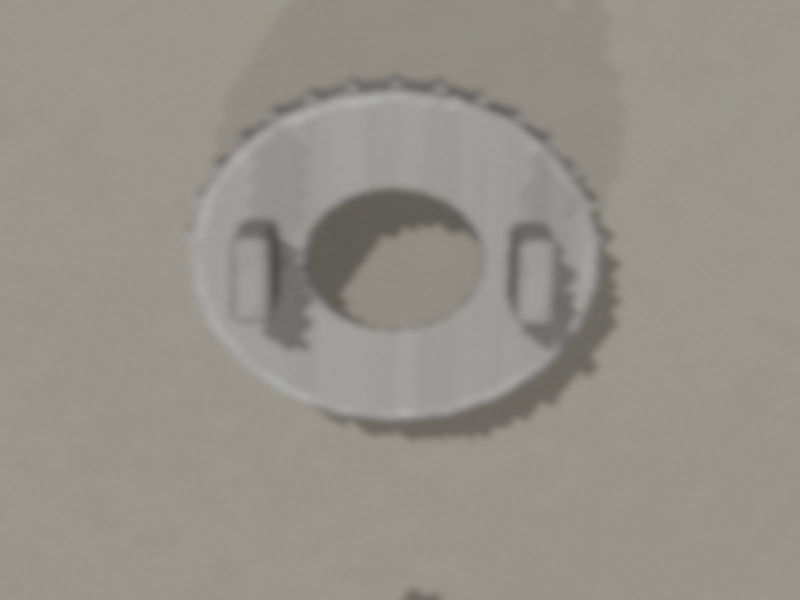

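Ears at (250,280) and (538,280) in the crop, so the jaw axis lines up with them.

```bash
python3 -c "
from h import *
o=dict(tcp_pos=np.array([.42519,.16582,.14657]),eef_rot=np.array([-179.856,-.04,120.1]))
f=lambda p,z:at_z('wrist',(p[0]/4+180,p[1]/3.3333+130),z,o)
for p,z in [((397,255),.02),((195,255),.02),((600,255),.02),((394,259),.02),((250,280),.036),((538,280),.036),((231,280),.036),((553,280),.036)]: print(p,f(p,z).round(4))
a=f((250,280),.036);b=f((538,280),.036);print((a+b)/2,np.degrees(np.arctan2(*(b-a)[1::-1])))
plan([*f((396,257),.02)[:2],.052],120.1)
"
```

```text
(397, 255) [0.4244 0.1656 0.02  ]
(195, 255) [0.442  0.1351 0.02  ]
(600, 255) [0.4068 0.1961 0.02  ]
(394, 259) [0.4254 0.1655 0.02  ]
(250, 280) [0.4371 0.145  0.036 ]
(538, 280) [0.4134 0.1859 0.036 ]
(231, 280) [0.4386 0.1423 0.036 ]
(553, 280) [0.4122 0.188  0.036 ]
[0.42524768 0.16544426 0.036     ] 120.04581629195295
t 8.65 pos [0.4263 0.1658 0.1477] rpy [ 1.7999e+02 -1.0000e-02  1.2006e+02] F [-0.   0.1  0.1] w 0.0856 j [ 21.  13. -16.  60.   0.  -9.] -> [ 0.0005 -0.0013  0.0957] [ 0.0002 -0.0001 -0.0006]
```

Call:
drive_tool(
  targets=[
    [[0.072, 0.0005, -0.0012, 0.03, 0, 0, 0], [0.072, 0.0005, -0.0012, 0.06, 0, 0, 0], [0.072, 0.0005, -0.0012, 0.085, 0, 0, 0], [0.07, 0.0005, -0.0012, 0.096, 0, 0, 0], [0.07, 0.0005, -0.0012, 0.096, 0, 0, 0]],
  ],
)

```text
time: 9.07
tcp_pos: [0.4231, 0.1644, 0.0495]
eef_rot: [-179.7, -0.0, 120.0]
contact_force: [-0.0, -1.1, -1.0]
gripper_width: 0.0701
```

```bash
python3 -c "
from h import *
arm.grab_frame('top')
o,im=snap('wrist','w10',k=1.4)
plan([.425,.1655,.047],120.05)
"
```

```text
t 9.17 pos [0.4254 0.1652 0.052 ] rpy [179.98  -0.   120.03] F [0.  0.9 0.3] w 0.0703 j [ 21.  20. -24.  46.   0.  -9.] -> [ 0.0005 -0.0002  0.005 ] [ 0.0003 -0.     -0.0003]
```

View pics/w10.png

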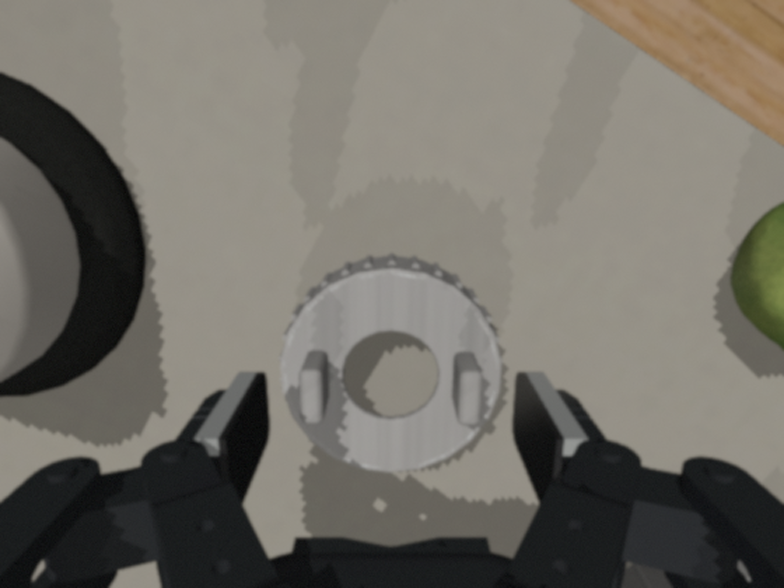

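Fingertips stand about 14 mm ahead of the TCP at this opening, so 12 mm more puts them just above the flange.

Call:
drive_tool(
  targets=[
    [[0.07, 0.0005, 0, 0.006, 0, 0, 0], [0.07, 0.0005, 0, 0.012, 0, 0, 0], [0.07, 0.0005, 0, 0.012, 0, 0, 0]],
  ],
)

```text
time: 9.42
tcp_pos: [0.4249, 0.1654, 0.0395]
eef_rot: [180.0, 0.0, 120.0]
contact_force: [-0.7, 0.1, -0.6]
gripper_width: 0.0699
```

Call:
drive_tool(
  targets=[
    [[0.05, 0, 0, 0, 0, 0, 0], [0.04, 0, 0, 0, 0, 0, 0], [0.03, 0, 0, 0, 0, 0, 0], [0.03, 0, 0, 0, 0, 0, 0], [0.03, 0, 0, 0, 0, 0, 0]],
  ],
)

```text
time: 9.83
tcp_pos: [0.4253, 0.1655, 0.0403]
eef_rot: [179.9, 0.0, 120.0]
contact_force: [-1.5, -0.2, 5.2]
gripper_width: 0.0523
```

```bash
python3 -c "
from h import *
o,im=snap('wrist','w11',k=1.4)
plan([.425,.1655,.047],120.05)
"
```

```text
t 9.88 pos [0.4253 0.1655 0.0403] rpy [1.7992e+02 1.0000e-02 1.2003e+02] F [-1.4 -0.5  5.9] w 0.0523 j [ 21.  21. -25.  44.   0.  -9.] -> [ 0.0002 -0.0002 -0.0067] [ 0.0014  0.0002 -0.0004]
```

View pics/w11.png

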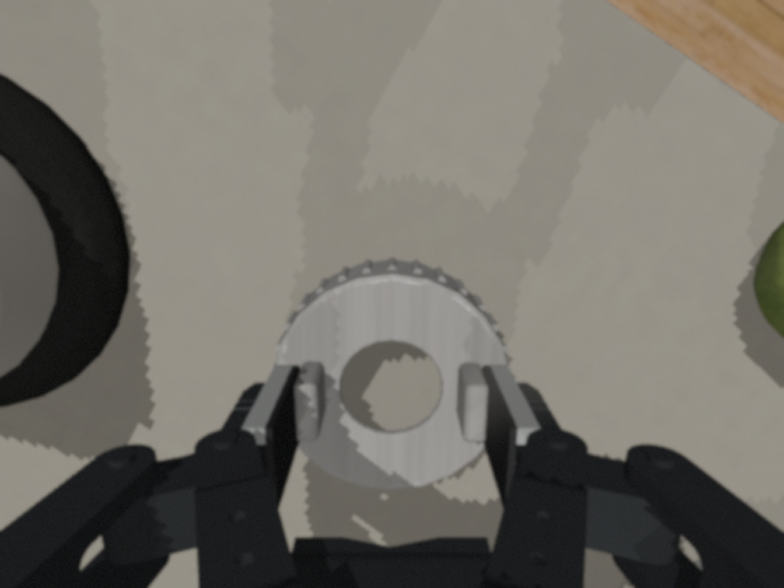

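Gripped at 52 mm across the ears. Lift.

Call:
drive_tool(
  targets=[
    [[0.03, 0, 0, -0.02, 0, 0, 0], [0.03, 0, 0, -0.05, 0, 0, 0], [0.03, 0, 0, -0.09, 0, 0, 0], [0.03, 0, 0, -0.125, 0, 0, 0], [0.03, 0, 0, -0.13, 0, 0, 0]],
  ],
)

```text
time: 10.3
tcp_pos: [0.4282, 0.1666, 0.1755]
eef_rot: [179.4, 0.1, 120.0]
contact_force: [2.1, 0.3, -0.6]
gripper_width: 0.0522
```

Call:
drive_tool(
  targets=[
    [[0.03, 0, 0, 0, 0, 0, 0.62], [0.03, 0, 0, 0, 0, 0, 0.62], [0.03, 0, 0, 0, 0, 0, 0.62], [0.03, 0, 0, 0, 0, 0, 0.62], [0.03, 0, 0, 0, 0, 0, 0.62]],
  ],
)

```text
time: 10.72
tcp_pos: [0.4244, 0.1651, 0.169]
eef_rot: [-180.0, 0.0, 84.2]
contact_force: [-0.7, -0.3, -0.2]
gripper_width: 0.0523
```

Call:
drive_tool(
  targets=[
    [[0.03, 0, 0, 0, 0, 0, 0.62], [0.03, 0, 0, 0, 0, 0, 0.62], [0.03, 0, 0, 0, 0, 0, 0.62], [0.03, 0, 0, 0, 0, 0, 0.62], [0.03, 0, 0, 0, 0, 0, 0.62]],
  ],
)

```text
time: 11.13
tcp_pos: [0.4244, 0.1651, 0.1689]
eef_rot: [-180.0, 0.1, 48.6]
contact_force: [-0.3, 0.6, -0.1]
gripper_width: 0.052
```

```bash
python3 -c "
from h import *
arm.grab_frame('top')
o,im=snap('wrist','w12',k=1.4)
plan([.4255,.06,.17],25.8)
"
```

```text
t 11.23 pos [0.4245 0.1651 0.169 ] rpy [-1.7998e+02  5.0000e-02  4.9000e+01] F [ 0.1  0.5 -0.3] w 0.0521 j [ 21.  12. -15.  63.  -0.  62.] -> [-0.0787  0.0697 -0.001 ] [-2.00e-04  9.00e-04  4.05e-01]
```

View pics/w12.png

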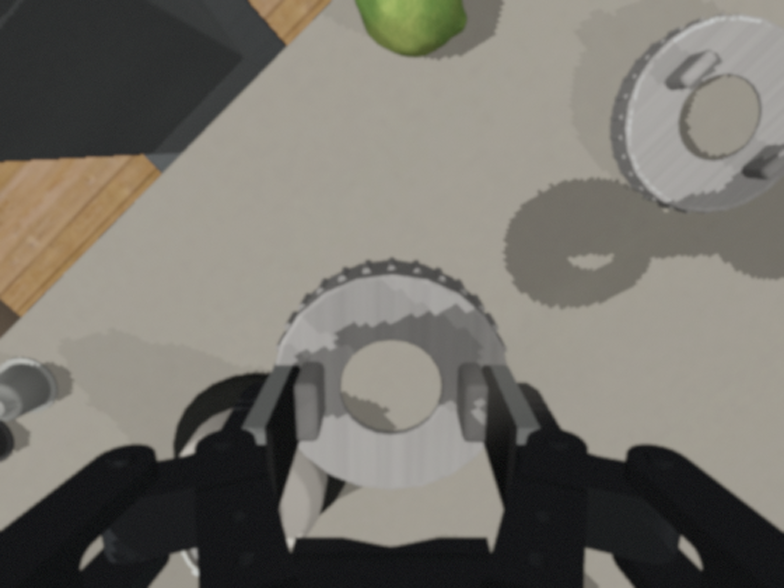

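Call:
drive_tool(
  targets=[
    [[0.03, -0.0826, 0.1185, 0, 0, 0, 0.405], [0.03, -0.0826, 0.1185, 0, 0, 0, 0.405], [0.03, -0.0826, 0.1185, 0, 0, 0, 0.405], [0.03, -0.0826, 0.1185, 0, 0, 0, 0.405], [0.03, -0.0826, 0.1185, 0, 0, 0, 0.405]],
  ],
)

```text
time: 11.65
tcp_pos: [0.4607, 0.0217, 0.1693]
eef_rot: [179.9, 0.0, 25.6]
contact_force: [-0.9, -0.2, -0.2]
gripper_width: 0.0523
```

```bash
python3 -c "
from h import *
arm.grab_frame('top')
o,im=snap('wrist','w13',k=1.4)
cv2.imwrite('pics/s13.png',cv2.resize(arm.grab_frame('side')[190:270,240:330,::-1],None,fx=7,fy=7,interpolation=cv2.INTER_CUBIC))
cv2.imwrite('pics/w13c.png',cv2.resize(im[160:360,180:380,::-1],None,fx=3.5,fy=3,interpolation=cv2.INTER_CUBIC))
plan([.4598,.0250,.169],25.8)
"
```

```text
t 11.8 pos [0.4596 0.0254 0.1692] rpy [-1.7995e+02  3.0000e-02  2.5880e+01] F [-0.1 -0.3 -1. ] w 0.052 j [  3.  12. -14.  64.   0.  67.] -> [-0.      0.0004  0.0002] [-0.0008  0.0006  0.0015]
```

View pics/w13c.png

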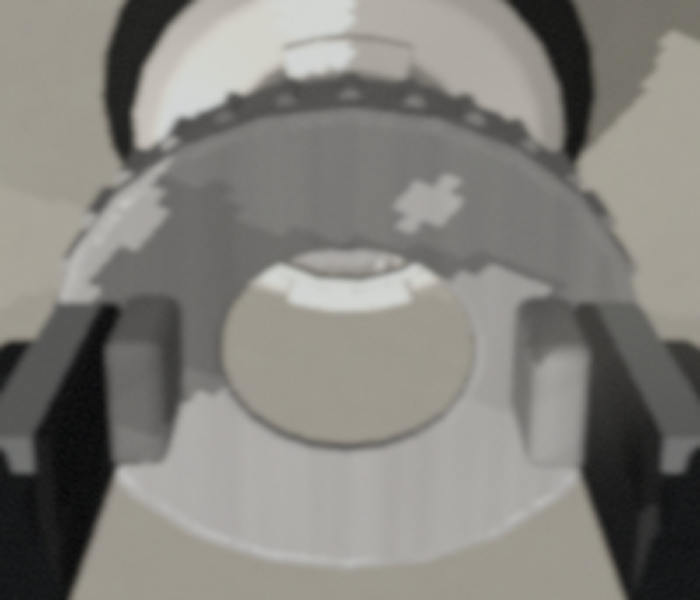

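View pics/s13.png

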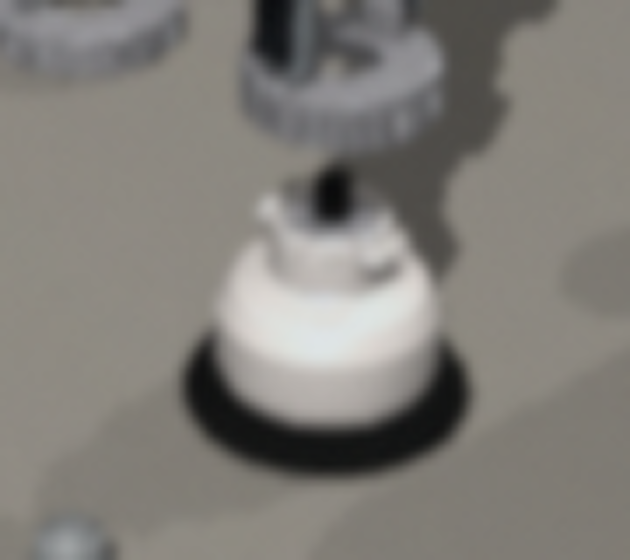

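```bash
python3 -c "
from h import *
o=dict(tcp_pos=np.array([.4597,.0254,.1692]),eef_rot=np.array([-179.95,.03,25.88]))
f=lambda p,z:at_z('wrist',(p[0]/3.5+180,p[1]/3+160),z,o)
a=f((348,40),.077);b=f((350,309),.077);print(a,b,np.hypot(*(a-b)[:2]),(a+b)/2)
# ring in tool
zf=.1692-.0403+.020
for p in [(222,350),(474,350),(348,110),(348,563),(348,245),(348,448)]: print(p,f(p,zf)[:2].round(4), (R.from_euler('xyz',o['eef_rot'],degrees=True).as_matrix().T@(f(p,zf)-o['tcp_pos'])).round(4))
"
```

```text
[0.44679292 0.0530327  0.077     ] [0.47198177 0.00187575 0.077     ] 0.05702202702685196 [0.45938735 0.02745422 0.077     ]
(222, 350) [0.4465 0.0186] [-0.0148  0.0003  0.0203]
(474, 350) [0.4739 0.0319] [0.0157 0.0003 0.0203]
(348, 110) [0.445  0.0567] [ 0.0004 -0.0346  0.0203]
(348, 563) [ 0.4755 -0.0063] [0.0004 0.0354 0.0203]
(348, 245) [0.4533 0.0395] [ 0.0004 -0.0155  0.0203]
(348, 448) [0.467  0.0112] [0.0004 0.016  0.0203]
```

Call:
drive_tool(
  targets=[
    [[0.03, 0.0004, -0.0009, 0.02, 0, 0, 0], [0.03, 0.0004, -0.0009, 0.034, 0, 0, 0], [0.03, 0.0004, -0.0009, 0.042, 0, 0, 0], [0.03, 0.0004, -0.0009, 0.048, 0, 0, 0], [0.03, 0.0004, -0.0009, 0.05, 0, 0, 0]],
  ],
)

```text
time: 12.22
tcp_pos: [0.4592, 0.027, 0.1187]
eef_rot: [-180.0, 0.1, 25.9]
contact_force: [0.0, -0.3, -0.1]
gripper_width: 0.0523
```

Call:
drive_tool(
  targets=[
    [[0.03, 0, 0, 0.004, 0, 0, 0], [0.03, 0, 0, 0.008, 0, 0, 0], [0.03, 0, 0, 0.009, 0, 0, 0], [0.03, 0, 0, 0.009, 0, 0, 0]],
  ],
)

```text
time: 12.55
tcp_pos: [0.46, 0.0262, 0.1106]
eef_rot: [-180.0, 0.0, 25.8]
contact_force: [-0.6, -1.0, -0.0]
gripper_width: 0.0523
```

No contact yet, and the ring is past the neck lugs' tops. Continue down.

Call:
drive_tool(
  targets=[
    [[0.03, 0, 0, 0.003, 0, 0, 0], [0.03, 0, 0, 0.0055, 0, 0, 0], [0.03, 0, 0, 0.0065, 0, 0, 0], [0.03, 0, 0, 0.0065, 0, 0, 0]],
  ],
)

```text
time: 12.88
tcp_pos: [0.4604, 0.0261, 0.1052]
eef_rot: [180.0, -0.1, 25.8]
contact_force: [-1.9, 0.5, 7.9]
gripper_width: 0.0522
```

```bash
python3 -c "
from h import *
o,im=snap('wrist','w14',k=1.4)
cv2.imwrite('pics/s14.png',cv2.resize(arm.grab_frame('side')[190:270,240:330,::-1],None,fx=7,fy=7,interpolation=cv2.INTER_CUBIC))
plan([.4598,.0260,.1053],25.8)
"
```

```text
t 12.98 pos [0.4604 0.0261 0.1052] rpy [ 1.7997e+02 -8.0000e-02  2.5780e+01] F [-2.6  0.5  6.5] w 0.0525 j [  3.  16. -20.  54.   0.  67.] -> [-0.0006 -0.0002 -0.0001] [ 0.0006 -0.0014 -0.0004]
```

View pics/w14.png

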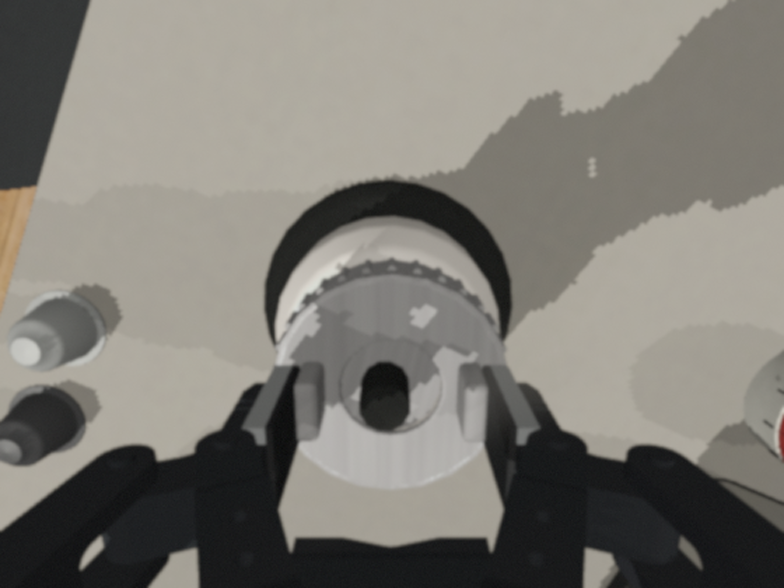

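View pics/s14.png

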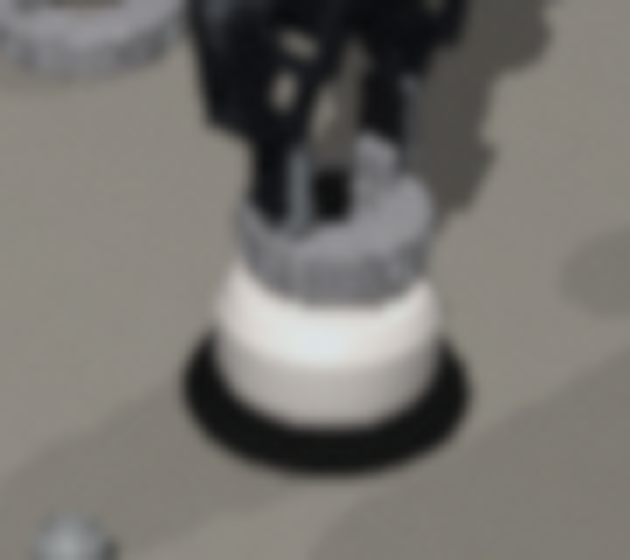

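Ring is fully down: TCP is 0.1052 m against 0.1053 m predicted, with 7 N light contact. Now the quarter turn.

Call:
drive_tool(
  targets=[
    [[0.03, 0, 0, -0.0004, 0, 0, -0.12], [0.03, 0, 0, -0.0004, 0, 0, -0.24], [0.03, 0, 0, -0.0004, 0, 0, -0.36], [0.03, 0, 0, -0.0004, 0, 0, -0.48], [0.03, 0, 0, -0.0004, 0, 0, -0.6]],
  ],
)

```text
time: 13.4
tcp_pos: [0.4607, 0.0262, 0.1052]
eef_rot: [179.9, -0.1, 60.5]
contact_force: [-0.5, 0.5, 3.9]
gripper_width: 0.0523
```

Call:
drive_tool(
  targets=[
    [[0.03, 0, 0, 0, 0, 0, -0.12], [0.03, 0, 0, 0, 0, 0, -0.24], [0.03, 0, 0, 0, 0, 0, -0.36], [0.03, 0, 0, 0, 0, 0, -0.48], [0.03, 0, 0, 0, 0, 0, -0.6]],
  ],
)

```text
time: 13.82
tcp_pos: [0.4608, 0.0262, 0.1052]
eef_rot: [179.9, -0.0, 94.9]
contact_force: [0.4, -0.1, 3.0]
gripper_width: 0.0525
```

Call:
drive_tool(
  targets=[
    [[0.03, 0, 0, 0, 0, 0, -0.12], [0.03, 0, 0, 0, 0, 0, -0.24], [0.03, 0, 0, 0, 0, 0, -0.3708], [0.03, 0, 0, 0, 0, 0, -0.3708], [0.03, 0, 0, 0, 0, 0, -0.3708]],
  ],
)

```text
time: 14.23
tcp_pos: [0.4608, 0.0262, 0.1052]
eef_rot: [179.9, 0.0, 115.6]
contact_force: [-0.1, -1.4, 5.2]
gripper_width: 0.0527
```

```bash
python3 -c "
from h import *
o,im=snap('wrist','w15',k=1.4)
plan([.4598,.0260,.1053],115.8)
"
```

```text
t 14.28 pos [0.4609 0.0262 0.1052] rpy [1.7989e+02 5.0000e-02 1.1562e+02] F [ 0.5 -0.2  5.6] w 0.0526 j [  3.  16. -20.  54.  -0. -22.] -> [ 0.0003 -0.001  -0.0001] [ 0.0019  0.0008 -0.0031]
```

View pics/w15.png

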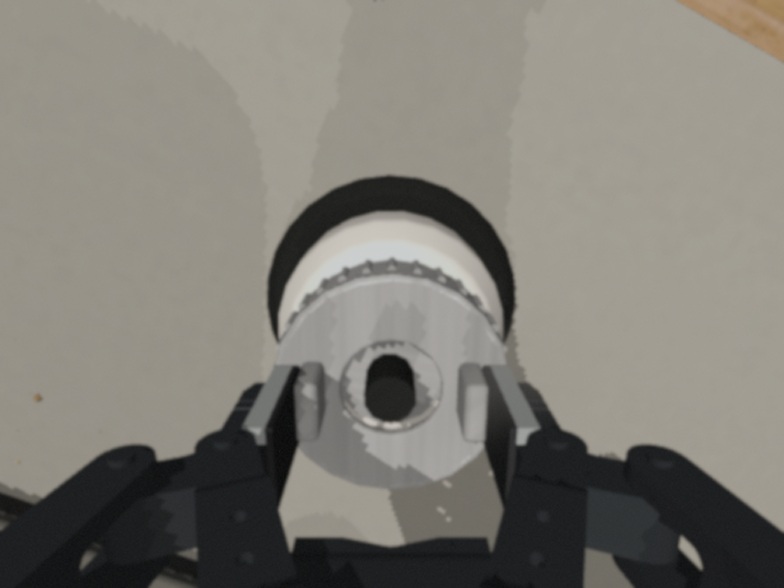

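Ring turned to 115.6° against the lug axis at 115.8°, still fully down. Release and rise.

Call:
drive_tool(
  targets=[
    [[0.056, 0, 0, 0, 0, 0, 0], [0.062, 0, 0, 0, 0, 0, 0], [0.07, 0, 0, 0, 0, 0, 0], [0.075, 0, 0, 0, 0, 0, 0], [0.075, 0, 0, -0.003, 0, 0, 0]],
  ],
)

```text
time: 14.7
tcp_pos: [0.4592, 0.0261, 0.1068]
eef_rot: [-179.9, -0.0, 115.8]
contact_force: [-0.2, 0.7, -0.4]
gripper_width: 0.0751
```

Call:
drive_tool(
  targets=[
    [[0.075, 0, 0, -0.03, 0, 0, 0], [0.08, 0, 0, -0.06, 0, 0, 0], [0.08, 0, 0, -0.09, 0, 0, 0], [0.08, 0, 0, -0.09, 0, 0, 0], [0.08, 0, 0, -0.09, 0, 0, 0]],
  ],
)

```text
time: 15.12
tcp_pos: [0.4614, 0.0263, 0.1995]
eef_rot: [179.7, 0.1, 115.8]
contact_force: [-0.8, 0.4, -1.1]
gripper_width: 0.0803
```

```bash
python3 -c "
from h import *
arm.grab_frame('top')
o,im=snap('wrist','w16',k=1.4)
cv2.imwrite('pics/w16c.png',cv2.resize(im[110:290,180:380,::-1],None,fx=4,fy=3.3333,interpolation=cv2.INTER_CUBIC))
cv2.imwrite('pics/s16.png',cv2.resize(arm.grab_frame('side')[190:270,240:330,::-1],None,fx=7,fy=7,interpolation=cv2.INTER_CUBIC))
print(o['tcp_pos'],o['eef_rot'],o['time'])
"
```

```text
[0.46019384 0.02620041 0.1979251 ] [1.79930349e+02 2.88820387e-02 1.15773098e+02] 15.1667
```

View pics/w16c.png

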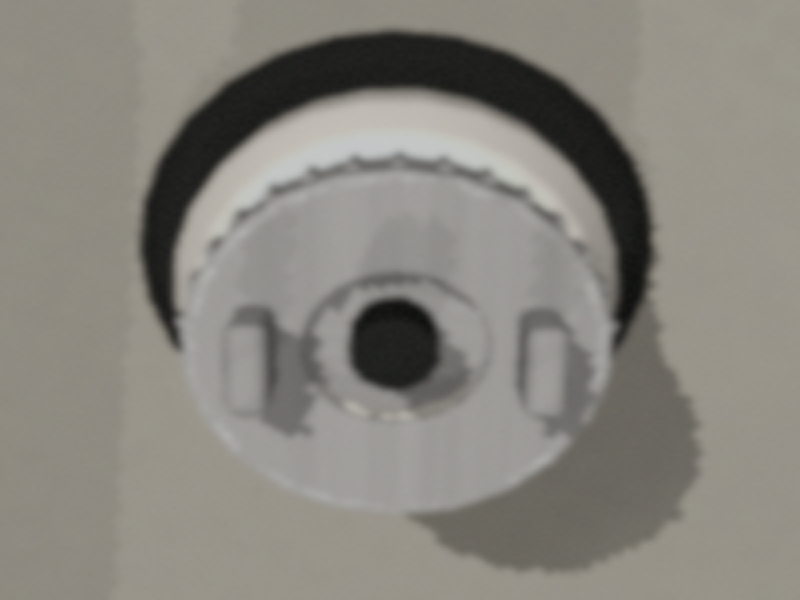

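View pics/s16.png

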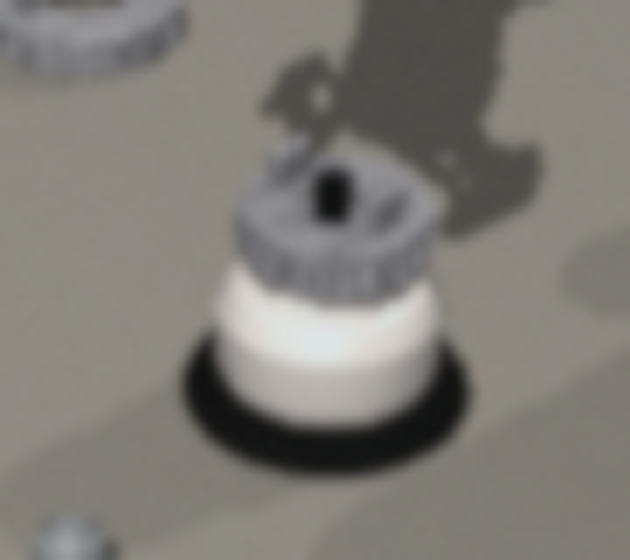

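Ears are at (243,370) and (545,370), level along 115.8°. The nipple shows through the hole, the ring sits flat, and the gripper is clear. Handing in.

```bash
python3 -c "
from cell import arm
print(arm.close_job())"
```

```text
the job is handed in; nothing more can be done
None
```

The crock is closed, and I handed the job in at about 15 s of the 54 s allowed. I seated the small disc in the mouth, lowered the small ring over it 90° off the lugs, turned it a quarter turn and let go.

**Disc:** it stopped with its underside at the height of the recess floor. A picture afterwards showed it lying flat in the mouth.

**Ring:** it came fully down to 17 mm below the rim, within 0.1 mm of what I expected. Its ears ended at about 115.7°, with the lugs measured at 115.8°. The last wrist and side views show it level, the nipple through the hole and the gripper clear.

**Forces:** the highest wrist force I read was about 29 N, while seating the disc. Readings during the turn stayed under about 6 N.

**Disagreements and gaps:**
- Estimates of the mouth's centre differed by up to 6 mm between pictures. Leaving out the first one, taken while the arm was moving, they agreed within 3.5 mm, and I aimed near their middle.
- The disc grip stopped about 3 mm higher than I commanded, probably because the fingertips met the plate. I allowed for this when placing it.
- I did not test the lock by pulling on the ring. That it is locked rests on its angle and height.

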